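# Seat the notched cover of the bar's glass rinser

## Robot

A 6-joint arm with a two-finger parallel gripper is mounted at the origin on the work surface. World frame = base frame: x ahead of the robot, y to its left, z up, the work surface at z = 0. Lengths are in m, angles in degrees, forces in N, time in s.
With the tool pointing down it reaches from about 0.3 to 0.875 m from the base axis. Payload 6.4 kg.
Tool frame: the origin (TCP) lies midway between the tips of the shut fingers; the grasp point (between the pads) lies 19 mm behind it; z points along the fingers, y is the line along which they close (so a half turn about z gives the same grasp; the last joint's range is limited). The gripper opens to 88 mm and grips with 3 to 60 N. Pads are 18 mm wide; open, the fingers measure 123 mm over their backs; the gripper's body (75 mm by 187 mm) begins 45 mm behind the grasp point.
Start: joints at [58.425, 10.359, 92.074, -0, 77.567, -11.82], TCP at [0.194, 0.541, 0.239] pointing down, gripper open.
Joint ranges: [-171.53, 171.53], [-51.25, 118.39], [17.06, 147.69], [-65.23, 245.23], [0, 150.52], [-178.68, 178.68]. Speed limits (degrees/s): [147.25, 147.25, 172.46, 180, 180, 180].

## Interface

Orientations are given as [roll, pitch, yaw] about the fixed x, y, z axes, in that order (R = Rz(yaw) Ry(pitch) Rx(roll)).
In Python, from station import sense, get_image, job_done gives the robot as it stands.
- The arm moves only by the shell command python3 -m crank 'ROWS'. ROWS is JSON, a list of rows, each an object of numbers: "x", "y", "z": the shift along the tool's x, y, z in cm; "wx", "wy", "wz": the turn, a rotation vector about the tool's x, y, z in rad; "grip": the closure in counts, from 0 (fully open) to 255 (shut). A call has exactly 5 rows; each row shifts and turns the commanded pose from where the row before left it, along the tool's axes as they then stand; what a row does not reach is not made up. A row lasts 1/10 s, in which the tool goes at most 50 mm and 8.59 degrees, less where a joint would pass 70% of its speed; a pose out of reach is approached as far as the arm can. A call is refused whole if a number of a shift passes 5 or a number of a turn 0.15, either way. A call with a gripper value outside its range is refused whole. The fingers move at their own pace and stop on an object; the grip force is fixed at half the most. Time passes only in rows, so rows that do not move let the fingers close, or fill a call up. It gives the time, the measured TCP pose, the force, the opening and the grip force at its end, in the units of the state.
- sense(): the state, without advancing time (a new reading comes with each control period).
- get_image(name): name is "side" or "top"; returns a dict with "pixels" (400x640x3 uint8, red, green, blue), "range_z" (400x640 float32, m along the optical axis (not along the pixel's ray), 0 where there is no reading), "intrinsics" (3x3 intrinsics, pixels), "R" (3x3) and "t" (3): a world point X has camera coordinates R X + t. Camera axes: x right, y down, z forward; pixel columns grow to the right and rows downward; lengths in m; the calibration is good to about 2 mm. A picture is of the moment at which its call begins.
- job_done(): hands the job in; it is judged then, once.
The state is a dict: "clock": time; "joints": joint angles; "qd": joint speeds; "joint_torque": joint torques, N m; "eef_pos": TCP position; "ee_rot": TCP orientation; "wrist_force": force on the tool from outside, world axes, zero at the start; "torque": the same for the moment, N m; "width": finger opening in m; "finger_force": force on a finger pad.
Only numpy, scipy, OpenCV 4.12 (cv2) and the standard library are available. Lean on these libraries where they do the work, as an engineer would, in place of code of your own. Each camera call takes 0.05 s, during which the arm holds its last target. There are 200 camera calls.

## Task

The round metal cover of the glass rinser has been dropped back on turned the wrong way, so it stands proud of its black pan. With a fingertip against its raised ribs, turn the cover until its rim notch is over the pan's locating pin (in line with the ear outside the rim), then press it down fully home, flush with the pan's rim. Do not lift the cover out or disturb the other things on the counter, and finish clear of everything.

Things in the scene. Friction and masses are not known exactly. Their poses are not given: they have to be found in the camera images.
- rinser: Glass rinser pan fixed to the counter: round, black, 170 mm outside diameter, rim top 27 mm above the counter. Origin: centre of its underside (z = 0); z up; +x points to the locating pin. A steel ear (14 mm wide, 22 mm high) stands outside the rim at the pin's angle, 84 to 108 mm from the centre. A hidden spindle in the middle keeps the cover centred (about 2 mm of play).
- pin (a point): Tip of the locating pin: upright steel pin 8 mm in diameter, tapered over its top 5 mm to 2 mm, inside the pan 65 mm from its centre on the rinser's +x axis, tip 29 mm above the counter. Hidden under the cover until the notch is over it; a small bar joins it to the rim, in line with the ear.
- cover: Loose metal disc, 150 mm diameter, 5 mm thick, 0.2 to 0.42 kg. Origin: centre of the disc's underside; z up; +x points to the notch. Origin 30 mm above the counter at the start, just clear of the pin tip; 22 mm when seated, its top then flush with the pan's rim. Turns either way without limit and stays where left. With the notch not over the pin, the pin stops it from going down.
- notch (a point): Middle of the notch in the cover's rim, level with the disc's top, 65 mm from its centre. The notch is 17 mm wide, open to the rim, reaching inwards to 56 mm from the centre.
- rib (a point): On the cover's top face, in the middle of one of its three straight radial ribs: 45 mm from the centre, on the rib's top edge, 23 mm above the cover's origin. Each rib is 8 mm thick, stands 18 mm above the disc and runs from the hub out to 68 mm from the centre; they lie at 60, 180 and 300 degrees counter-clockwise from the notch. This is the one at 180, opposite the notch.
- hub (a point): Centre of the flat top of the cover's round hub: 36 mm diameter, 24 mm high above the disc, so 29 mm above the cover's origin. The place to press: the cover rests on a rubber-mounted support ring that keeps its height until 4 to 8 N on the hub pushes cover and ring 8 mm down to a firm stop, where they stay.
- glass: Bystander: empty drinking glass, 84 mm diameter, 140 mm high; origin at the centre of its underside. Leave alone.
- shaker: Bystander: steel cocktail shaker, 88 mm diameter, 175 mm high; origin at the centre of its underside. Leave alone.
- dispenser: Bystander: black napkin dispenser, 100 x 150 x 125 mm; origin at the centre of its underside. Leave alone.
- coasters: Bystander: stack of cork coasters, 94 mm diameter, 20 mm high; origin at the centre of its underside. Leave alone.
Things that resemble listed ones, but are neither listed nor needed, are in the scene too. There is more than one size of the rinser; the job needs the larger. There is more than one size of the cover; the job needs the smaller.

How it is judged (in metres and radians):
On the way, in this order (a step that is already met when the one before it is completed fails the run):
1. the notch is over the pin while the cover still stands proud (horizontal distance between notch and pin below 0.009 m and z of cover in the frame of rinser above 0.025 m), for 0.1 s.
2. the cover is pressed home on the pin (horizontal distance between notch and pin below 0.008 m and z of cover in the frame of rinser below 0.0238 m), for 0.2 s.
At the end, for the whole second after the job is handed in: The cover lies at rest, level within 0.03 rad, its notch around the pin (middle within 8 mm of the pin's axis), pressed down to within 1.8 mm of its seat (all of step 2 and horizontal distance between cover and rinser below 0.005 m and z of cover in the frame of rinser above 0.0195 m and angle between cover's own z axis and vertical below 0.03 rad and linear speed of cover below 0.02 m/s); the robot touches nothing.
It fails at once if the cover is lifted more than 8 mm above where it started, or tipped (z of cover in the frame of rinser above 0.038 m or angle between cover's own z axis and vertical above 0.3 rad).
It fails at once if another thing on the counter is moved more than 25 mm or tipped (distance of any of glass, shaker, dispenser, coasters from where it was at the start of the episode above 0.025 m or angle between any of glass, shaker's own z axis and vertical above 0.4 rad).
It also fails if it takes over 48 s, if anything falls off the work surface, if the arm or the gripper's body presses on something with over 40 N, if the wrist force passes 120 N, or if a joint passes its speed limit or range.

## Working session

There is one attempt and no reset: what is moved stays moved. The work goes in short steps, Python scripts to look and compute and a shell command to move; the robot and the scene stay as the last step left them, time stands still between calls to the robot, and variables do not carry over. Pictures are saved under pics/ and viewed, at most 10 in all, crops included, and the job is handed in when it is done.

```bash
mkdir -p pics; python3 - <<'E'
from station import *
import cv2,numpy as np
for n in("top","side"):
    d=get_image(n);cv2.imwrite(f"pics/{n}0.png",d["pixels"][:,:,::-1]);np.savez(f"{n}0.npz",**d)
s=sense();print(s)
E
```

```text
{'clock': 0.1, 'joints': array([ 5.84234149e+01,  1.03961278e+01,  9.21240822e+01,  1.72588521e-03,
        7.75650643e+01, -1.18219481e+01]), 'qd': array([-0.00960818, -0.09897389, -0.10631975, -0.031654  ,  0.05966103,
       -0.05565086]), 'joint_torque': array([ 4.36561058e-04, -4.34820592e+01, -3.42699802e+01,  7.04450486e-02,
        3.40285990e-02, -3.51284041e-05]), 'eef_pos': array([0.19409641, 0.54077046, 0.23793058]), 'ee_rot': array([-1.79916880e+02, -1.91193543e-02,  1.60244976e+02]), 'wrist_force': array([ 0.48001626, -0.15067923,  0.17643317]), 'torque': array([0.02533884, 0.07077689, 0.03105682]), 'finger_force': 0.0, 'width': 0.08767582610123006}
```

View pics/top0.png

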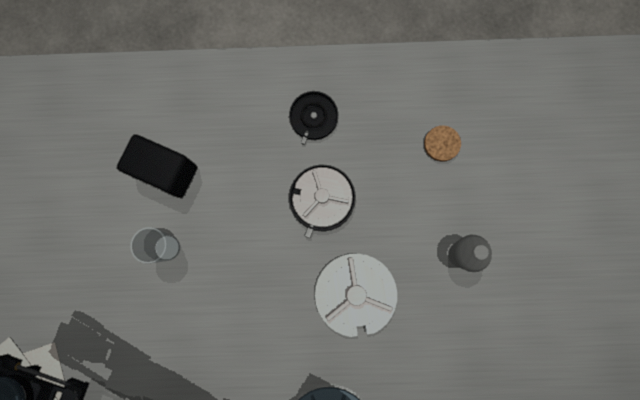

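View pics/side0.png

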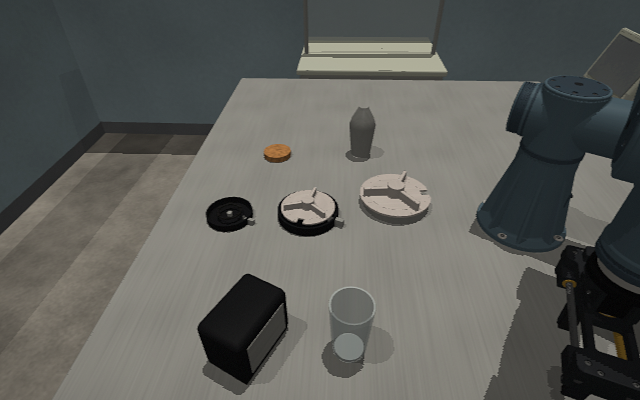

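The top view shows the target cover in its pan at about (322,197), with the ear at (309,232) and the notch at (295,191). The decoys are the small empty pan at (313,115) and the large cover at (356,295).

```bash
cat >h.py <<'E'
import numpy as np,cv2
def proj(d,X): 
    c=np.atleast_2d(X)@d["R"].T+d["t"]; p=c@d["intrinsics"].T; return p[:,:2]/p[:,2:]
def atz(d,u,v,z):
    r=d["R"].T@np.linalg.inv(d["intrinsics"])@np.array([u,v,1.]); c=-d["R"].T@d["t"]; return c+r*(z-c[2])/r[2]
def rect(d,cx,cy,z,half=.12,ppm=2500):
    # image of plane z, x up, y left
    n=int(2*half*ppm); g=(np.arange(n)+.5)/ppm-half
    Y,X=np.meshgrid(cy-g,cx-g); # cols -> -y, rows -> -x
    P=proj(d,np.stack([X.T.ravel()*0+0,X.T.ravel()*0,X.T.ravel()*0],1)) if 0 else None
    X=cx-g[:,None]+0*g[None]; Y=cy-g[None]+0*g[:,None]
    p=proj(d,np.stack([X.ravel(),Y.ravel(),np.full(X.size,z)],1)).astype(np.float32).reshape(n,n,2)
    return cv2.remap(d["pixels"],p[...,0],p[...,1],cv2.INTER_CUBIC)
def ang(d,c,z,r):
    a=np.radians(np.arange(0,360,1.)); P=np.stack([c[0]+r*np.cos(a),c[1]+r*np.sin(a),0*a+z],1)
    p=proj(d,P).astype(np.float32); return cv2.remap(cv2.cvtColor(d["pixels"],cv2.COLOR_RGB2GRAY),p[None,:,0],p[None,:,1],cv2.INTER_LINEAR)[0]
E
python3 - <<'E'
from h import *
d=np.load("top0.npz")
g=cv2.cvtColor(d["pixels"],cv2.COLOR_RGB2GRAY)
print(-d["R"].T@d["t"])
for nm,m,z in(("pan",g<60,.027),("cover",g>130,.035)):
    m=m.astype(np.uint8); m[:, :280]=0;m[:,365:]=0;m[:155]=0;m[238:]=0
    n,l,st,ce=cv2.connectedComponentsWithStats(m); i=1+np.argmax(st[1:,4])
    pts=max(cv2.findContours((l==i).astype(np.uint8),0,1)[0],key=len)
    h=cv2.convexHull(pts)[:,0].astype(float)
    W=np.array([atz(d,u,v,z)[:2] for u,v in h])
    A=np.c_[2*W,np.ones(len(W))]; s=np.linalg.lstsq(A,(W**2).sum(1),rcond=None)[0]
    print(nm,s[:2],np.sqrt(s[2]+s[:2]@s[:2]),st[i])
    c=s[:2]
    if nm=="pan": cp=c
    else: cc=c
print("ear g",[(a,int(v)) for a,v in enumerate(ang(d,cp,.022,.098)) if v>125][:60])
print("notch",[(a,int(v)) for a,v in enumerate(ang(d,cc,.035,.066)) if v<100])
im=rect(d,cp[0],cp[1],.035); cv2.imwrite("pics/r0.png",im[:,:,::-1])
s=np.load("side0.npz"); im2=rect(s,cp[0],cp[1],.027); cv2.imwrite("pics/r1.png",im2[:,:,::-1])
E
```

```text
[ 0.39673813 -0.0156942   1.29528991]
pan [0.57838475 0.00212773] 0.08443101139395183 [289 165  66  66 575]
cover [0.5797344  0.00141833] 0.07425342193040138 [ 293  168   59   58 2511]
ear g [(104, 126), (122, 126), (123, 126), (155, 127), (156, 138), (157, 142), (158, 144), (159, 147), (160, 139), (305, 126), (306, 126)]
notch [(70, 81), (71, 53), (72, 35), (73, 30), (74, 28), (75, 29), (76, 29), (77, 30), (78, 30), (79, 32), (80, 35), (81, 47), (82, 74)]
```

View pics/r0.png

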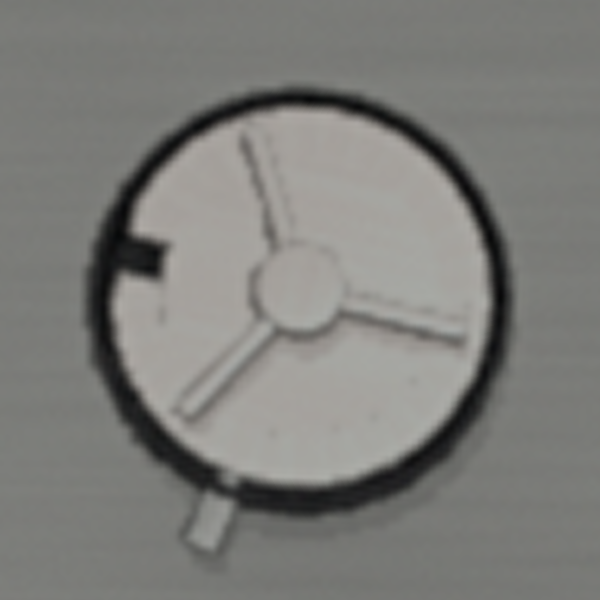

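The rectified view, 0.4 mm per pixel with x up and y left, shows the notch at 76° at (140,255). The ear is at about 158° at (212,520), and the ribs are at 16°, 136° and 256°. I need to turn the cover about +82° CCW. I'll push the 256° rib with the shut fingers, tool y along the rib, starting at yaw 166.

```bash

python3 -m crank '[{"x":-2,"y":-1.7,"grip":255},{"x":-3.4,"y":-2.8,"grip":255},{"x":-3.5,"y":-2.8,"grip":255},{"x":-3.5,"y":-2.8,"grip":255},{"x":-3.5,"y":-2.8,"grip":255}]'
python3 -m crank '[{"x":-3.5,"y":-2.8,"grip":255},{"x":-3.5,"y":-2.8,"grip":255},{"x":-3.5,"y":-2.8,"grip":255},{"x":-3.5,"y":-2.8,"grip":255},{"x":-3.5,"y":-2.8,"grip":255}]'
python3 -m crank '[{"x":-3.5,"y":-2.8,"grip":255},{"x":-3.5,"y":-2.8,"grip":255},{"x":-3.5,"y":-2.8,"grip":255},{"x":-3,"y":-2.5,"grip":255},{"x":-2,"y":-2,"grip":255}]'
python3 -m crank '[{"z":3,"wz":-0.1,"grip":255},{"z":4,"grip":255},{"z":4,"grip":255},{"grip":255},{"grip":255}]'
```

```text
invalid input at $[0]: expected keys x, y, z, wx, wy, wz, grip
invalid input at $[0]: expected keys x, y, z, wx, wy, wz, grip
invalid input at $[0]: expected keys x, y, z, wx, wy, wz, grip
invalid input at $[0]: expected keys x, y, z, wx, wy, wz, grip
```

```bash

python3 -m crank '[{"x":-2,"y":-1.7,"z":0,"wx":0,"wy":0,"wz":0,"grip":255},{"x":-3.4,"y":-2.8,"z":0,"wx":0,"wy":0,"wz":0,"grip":255},{"x":-3.5,"y":-2.8,"z":0,"wx":0,"wy":0,"wz":0,"grip":255},{"x":-3.5,"y":-2.8,"z":0,"wx":0,"wy":0,"wz":0,"grip":255},{"x":-3.5,"y":-2.8,"z":0,"wx":0,"wy":0,"wz":0,"grip":255}]'
python3 -m crank '[{"x":-3.5,"y":-2.8,"z":0,"wx":0,"wy":0,"wz":0,"grip":255},{"x":-3.5,"y":-2.8,"z":0,"wx":0,"wy":0,"wz":0,"grip":255},{"x":-3.5,"y":-2.8,"z":0,"wx":0,"wy":0,"wz":0,"grip":255},{"x":-3.5,"y":-2.8,"z":0,"wx":0,"wy":0,"wz":0,"grip":255},{"x":-3.5,"y":-2.8,"z":0,"wx":0,"wy":0,"wz":0,"grip":255}]'
python3 -m crank '[{"x":-3.5,"y":-2.8,"z":0,"wx":0,"wy":0,"wz":0,"grip":255},{"x":-3.5,"y":-2.8,"z":0,"wx":0,"wy":0,"wz":0,"grip":255},{"x":-3.5,"y":-2.8,"z":0,"wx":0,"wy":0,"wz":0,"grip":255},{"x":-3,"y":-2.5,"z":0,"wx":0,"wy":0,"wz":0,"grip":255},{"x":-2,"y":-2,"z":0,"wx":0,"wy":0,"wz":0,"grip":255}]'
python3 -m crank '[{"x":0,"y":0,"z":3,"wx":0,"wy":0,"wz":-0.1,"grip":255},{"x":0,"y":0,"z":4,"wx":0,"wy":0,"wz":0,"grip":255},{"x":0,"y":0,"z":4,"wx":0,"wy":0,"wz":0,"grip":255},{"x":0,"y":0,"z":0,"wx":0,"wy":0,"wz":0,"grip":255},{"x":0,"y":0,"z":0,"wx":0,"wy":0,"wz":0,"grip":255}]'
```

```text
clock: 0.6
eef_pos: [0.3007, 0.3644, 0.2384]
ee_rot: [-180.0, -0.0, 160.3]
wrist_force: [1.6, 0.1, 0.7]
width: 0.0502
finger_force: 0.0
clock: 1.1
eef_pos: [0.4182, 0.1734, 0.2386]
ee_rot: [180.0, -0.0, 160.2]
wrist_force: [-0.3, -0.2, -0.1]
width: 0.0103
finger_force: 0.0
clock: 1.6
eef_pos: [0.5209, -0.0011, 0.2383]
ee_rot: [-180.0, -0.0, 160.2]
wrist_force: [1.0, 0.6, 0.2]
width: 0.0006
finger_force: 0.0
clock: 2.1
eef_pos: [0.5196, 0.0014, 0.1287]
ee_rot: [-180.0, -0.1, 166.0]
wrist_force: [-0.0, 0.2, 0.2]
width: 0.0005
finger_force: 0.0
```

```bash

python3 -m crank '[{"x":-1.4,"y":-1.5,"z":0,"wx":0,"wy":0,"wz":0,"grip":255},{"x":-1.4,"y":-1.6,"z":0,"wx":0,"wy":0,"wz":0,"grip":255},{"x":0,"y":0,"z":2,"wx":0,"wy":0,"wz":0,"grip":255},{"x":0,"y":0,"z":2,"wx":0,"wy":0,"wz":0,"grip":255},{"x":0,"y":0,"z":0,"wx":0,"wy":0,"wz":0,"grip":255}]'
python3 -m crank '[{"x":0,"y":0,"z":1.6,"wx":0,"wy":0,"wz":0,"grip":255},{"x":0,"y":0,"z":1.6,"wx":0,"wy":0,"wz":0,"grip":255},{"x":0,"y":0,"z":1,"wx":0,"wy":0,"wz":0,"grip":255},{"x":0,"y":0,"z":0.5,"wx":0,"wy":0,"wz":0,"grip":255},{"x":0,"y":0,"z":0,"wx":0,"wy":0,"wz":0,"grip":255}]'
python3 - <<'E'
from station import *
from h import *
d=get_image("side");print(sense()["wrist_force"])
cv2.imwrite("pics/s1.png",cv2.resize(d["pixels"][150:270,220:400,::-1],None,fx=4,fy=4,interpolation=2))
E
```

```text
clock: 2.6
eef_pos: [0.5396, -0.037, 0.0879]
ee_rot: [-180.0, -0.1, 165.9]
wrist_force: [0.3, 0.5, -0.4]
width: 0.0006
finger_force: 0.0
clock: 3.1
eef_pos: [0.54, -0.0359, 0.0419]
ee_rot: [-180.0, 0.0, 166.0]
wrist_force: [-0.1, -0.2, -0.9]
width: 0.0006
finger_force: 0.0
[ 0.35320604  0.26114854 -0.20152563]
```

View pics/s1.png

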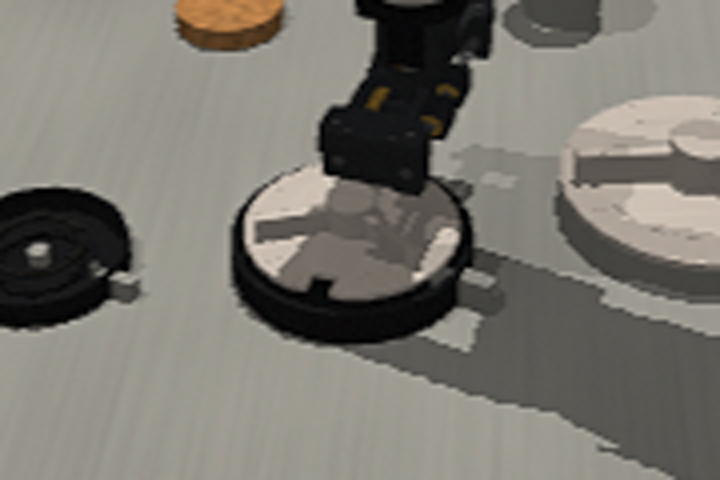

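The fingertip stands in the correct sector, and the notch shows at (320,290) in the crop. Next I close the gap and orbit about the cover's centre.

```bash

python3 -m crank '[{"x":-0.5,"y":0,"z":0,"wx":0,"wy":0,"wz":0,"grip":255},{"x":-0.5,"y":0,"z":0,"wx":0,"wy":0,"wz":0,"grip":255},{"x":-0.4,"y":0,"z":0,"wx":0,"wy":0,"wz":0,"grip":255},{"x":0,"y":0,"z":0,"wx":0,"wy":0,"wz":0,"grip":255},{"x":-0.232,"y":-0.06,"z":0,"wx":0,"wy":0,"wz":-0.05,"grip":255}]'
python3 -m crank '[{"x":-0.464,"y":-0.117,"z":0,"wx":0,"wy":0,"wz":-0.1,"grip":255},{"x":-0.464,"y":-0.117,"z":0,"wx":0,"wy":0,"wz":-0.1,"grip":255},{"x":-0.464,"y":-0.117,"z":0,"wx":0,"wy":0,"wz":-0.1,"grip":255},{"x":-0.464,"y":-0.117,"z":0,"wx":0,"wy":0,"wz":-0.1,"grip":255},{"x":0,"y":0,"z":0,"wx":0,"wy":0,"wz":0,"grip":255}]'
python3 - <<'E'
from station import *
from h import *
d=get_image("side");print(sense()["wrist_force"])
cv2.imwrite("pics/s2.png",cv2.resize(d["pixels"][150:270,220:400,::-1],None,fx=4,fy=4,interpolation=2))
E
```

```text
clock: 3.65
eef_pos: [0.5552, -0.0399, 0.0417]
ee_rot: [180.0, -0.0, 168.9]
wrist_force: [-1.4, 0.2, 1.8]
width: 0.0005
finger_force: 0.6
clock: 4.15
eef_pos: [0.5739, -0.0456, 0.0417]
ee_rot: [-180.0, 0.0, -168.2]
wrist_force: [0.4, -0.6, 0.5]
width: 0.0004
finger_force: 0.0
[ 0.55143997 -0.69711439 -0.70945361]
```

View pics/s2.png

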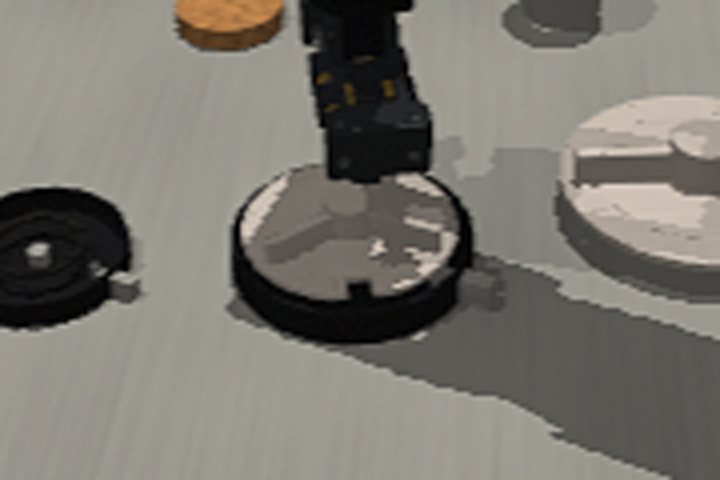

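The cover turns with the finger; the notch has moved to (360,290). Continuing.

```bash

python3 -m crank '[{"x":-0.464,"y":-0.117,"z":0,"wx":0,"wy":0,"wz":-0.1,"grip":255},{"x":-0.464,"y":-0.117,"z":0,"wx":0,"wy":0,"wz":-0.1,"grip":255},{"x":-0.464,"y":-0.117,"z":0,"wx":0,"wy":0,"wz":-0.1,"grip":255},{"x":-0.464,"y":-0.117,"z":0,"wx":0,"wy":0,"wz":-0.1,"grip":255},{"x":0,"y":0,"z":0,"wx":0,"wy":0,"wz":0,"grip":255}]'
python3 -m crank '[{"x":-0.464,"y":-0.117,"z":0,"wx":0,"wy":0,"wz":-0.1,"grip":255},{"x":-0.464,"y":-0.117,"z":0,"wx":0,"wy":0,"wz":-0.1,"grip":255},{"x":-0.464,"y":-0.117,"z":0,"wx":0,"wy":0,"wz":-0.1,"grip":255},{"x":0,"y":0,"z":0,"wx":0,"wy":0,"wz":0,"grip":255},{"x":0,"y":0,"z":0,"wx":0,"wy":0,"wz":0,"grip":255}]'
python3 - <<'E'
from station import *
from h import *
d=get_image("side");t=get_image("top");print(sense()["wrist_force"])
cv2.imwrite("pics/s3.png",np.vstack([cv2.resize(d["pixels"][170:250,250:370,::-1],None,fx=4,fy=4,interpolation=2)[:300],rect(t,.579,.0015,.035)[::2,::2,::-1][:,:].repeat(1,0).copy() if 0 else cv2.resize(rect(t,.579,.0015,.035)[:,:,::-1],(480,480))[180:]]))
# pan centre seen by side: bias check
a=ang(d,(.579,.0015),.035,.066);print(a[60:200].tolist())
a=ang(np.load("side0.npz"),(.579,.0015),.035,.066);print([i for i,v in enumerate(a) if v<80])
a=ang(t,(.579,.0015),.035,.066);print([i for i,v in enumerate(a) if v<90])
E
```

```text
clock: 4.7
eef_pos: [0.5926, -0.0434, 0.0417]
ee_rot: [-180.0, 0.0, -145.4]
wrist_force: [0.8, 0.1, -0.4]
width: 0.0004
finger_force: 0.0
clock: 5.2
eef_pos: [0.6051, -0.0371, 0.0417]
ee_rot: [180.0, -0.0, -128.4]
wrist_force: [1.0, 0.5, -0.7]
width: 0.0003
finger_force: 0.0
[-0.97686843 -0.16750273  0.5789453 ]
[112, 113, 113, 112, 112, 113, 113, 113, 112, 112, 111, 111, 110, 110, 110, 108, 106, 104, 99, 94, 91, 90, 97, 111, 123, 135, 145, 150, 155, 162, 177, 188, 194, 199, 198, 197, 197, 197, 197, 197, 198, 198, 198, 199, 199, 200, 199, 197, 196, 196, 197, 197, 198, 199, 199, 199, 199, 198, 199, 199, 186, 170, 153, 134, 116, 107, 112, 111, 112, 114, 116, 114, 100, 78, 52, 29, 11, 4, 5, 6, 6, 5, 6, 18, 38, 58, 74, 83, 86, 87, 88, 88, 88, 87, 87, 87, 87, 87, 87, 87, 87, 87, 87, 87, 87, 88, 88, 89, 88, 88, 87, 87, 87, 87, 86, 86, 87, 87, 87, 87, 87, 88, 88, 87, 87, 87, 87, 86, 85, 85, 85, 87, 86, 84, 83, 104, 123, 139, 152, 143]
[4, 5, 6, 7, 8, 9, 15, 16, 17, 18, 70, 71, 72, 73, 74, 75, 76, 77, 78, 79, 80, 81, 82, 256, 257]
[0, 1, 2, 3, 4, 5, 6, 7, 8, 9, 10, 11, 12, 13, 14, 15, 16, 17
[... 664 characters left out ...]
 174, 175, 176, 177, 178, 179, 180, 181, 182, 183, 184, 185, 186, 187, 188, 189, 190, 191, 192, 193, 194, 195, 196, 197, 198, 199, 200, 201, 202, 203, 204, 205, 206, 207, 208, 209, 210, 211, 212, 213, 214, 215, 216, 217, 218, 219, 220, 221, 222, 223, 224, 225, 226, 227, 228, 229, 230, 231, 232, 233, 234, 235, 236, 237, 238, 239, 240, 241, 242, 243, 290, 291, 292, 293, 294, 295, 296, 297, 298, 299, 300, 301, 302, 303, 304, 305, 306, 307, 308, 309, 310, 311, 312, 313, 314, 315, 316, 317, 318, 319, 320, 321, 322, 323, 324, 325, 326, 327, 328, 329, 330, 331, 332, 333, 334, 335, 336, 337, 338, 339, 340, 341, 342, 343, 344, 345, 346, 347, 348, 349, 350, 351, 352, 353, 354, 355, 356, 357, 358, 359]
```

View pics/s3.png

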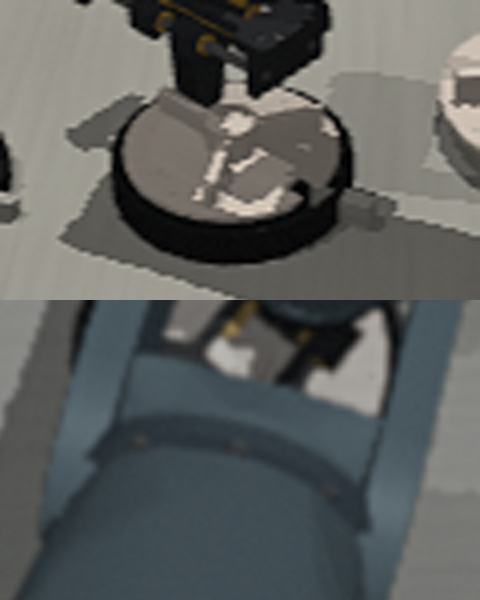

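The side crop puts the notch at (297,190), still short of the ear at (365,208); that is about 139°, lagging the tool by 2.6°. I'll refine the ear angle from the initial images.

```bash
python3 - <<'E'
from h import *
for n in("top","side"):
    d=np.load(n+"0.npz")
    for r in(.094,.100,.105):
        a=ang(d,(.579,.0015),.022,r).astype(int);print(n,r,a[144:176].tolist())
    a=ang(d,(.579,.0015),.035,.067).astype(int);print(n,a[64:90].tolist())
E
```

```text
top 0.094 [121, 121, 120, 121, 120, 119, 116, 111, 104, 103, 121, 133, 138, 140, 143, 145, 137, 120, 102, 94, 101, 106, 110, 111, 112, 112, 109, 107, 107, 107, 107, 107]
top 0.1 [122, 122, 122, 123, 123, 123, 122, 117, 104, 96, 115, 131, 141, 143, 145, 147, 134, 116, 96, 99, 107, 114, 117, 118, 118, 117, 117, 118, 118, 118, 118, 118]
top 0.105 [123, 123, 122, 122, 122, 122, 121, 117, 102, 99, 113, 129, 132, 136, 140, 139, 129, 105, 96, 102, 114, 119, 120, 121, 121, 121, 121, 120, 120, 121, 121, 120]
top [163, 162, 161, 147, 124, 96, 67, 38, 33, 31, 30, 31, 31, 31, 31, 36, 40, 66, 93, 121, 146, 161, 163, 165, 164, 163]
side 0.094 [43, 51, 56, 60, 63, 64, 64, 63, 69, 92, 121, 137, 137, 137, 138, 142, 146, 134, 123, 112, 112, 114, 116, 118, 119, 120, 122, 123, 123, 124, 125, 125]
side 0.1 [60, 60, 62, 64, 64, 65, 65, 65, 71, 84, 105, 124, 136, 138, 137, 137, 134, 129, 125, 126, 130, 131, 132, 132, 133, 133, 133, 133, 133, 133, 132, 132]
side 0.105 [64, 62, 62, 63, 63, 64, 65, 63, 61, 69, 93, 117, 124, 124, 125, 126, 133, 132, 130, 131, 133, 134, 133, 133, 133, 133, 133, 134, 134, 134, 133, 133]
side [169, 171, 170, 165, 139, 108, 75, 38, 6, 3, 4, 5, 5, 6, 4, 2, 15, 39, 70, 113, 152, 164, 174, 176, 174, 174]
```

```bash

python3 -m crank '[{"x":-0.464,"y":-0.117,"z":0,"wx":0,"wy":0,"wz":-0.1,"grip":255},{"x":-0.464,"y":-0.117,"z":0,"wx":0,"wy":0,"wz":-0.1,"grip":255},{"x":-0.464,"y":-0.117,"z":0,"wx":0,"wy":0,"wz":-0.1,"grip":255},{"x":0,"y":0,"z":0,"wx":0,"wy":0,"wz":0,"grip":255},{"x":0,"y":0,"z":0,"wx":0,"wy":0,"wz":0,"grip":255}]'
python3 - <<'E'
from station import *
from h import *
d=get_image("side");print(sense()["wrist_force"])
cv2.imwrite("pics/s4.png",cv2.resize(d["pixels"][170:250,250:370,::-1],None,fx=6,fy=6,interpolation=2))
for r in (.062,.066,.07):
  a=ang(d,(.579,.0015),.035,r);print(a[135:180].tolist())
E
```

```text
clock: 5.8
eef_pos: [0.6156, -0.0274, 0.0417]
ee_rot: [180.0, 0.0, -111.2]
wrist_force: [-0.4, -0.0, -0.3]
width: 0.0003
finger_force: 0.0
[ 0.2030478  -0.3830561  -0.11302204]
[114, 113, 113, 113, 113, 113, 113, 113, 113, 113, 114, 115, 116, 117, 102, 82, 62, 39, 16, 12, 9, 6, 4, 5, 11, 21, 31, 48, 62, 76, 86, 93, 91, 90, 89, 88, 88, 88, 88, 88, 87, 87, 86, 85, 84]
[114, 113, 113, 113, 113, 113, 113, 113, 113, 114, 114, 114, 112, 109, 105, 98, 87, 62, 42, 21, 4, 4, 4, 4, 3, 19, 37, 56, 75, 81, 85, 89, 91, 90, 89, 88, 87, 87, 87, 87, 87, 86, 85, 83, 95]
[115, 115, 114, 114, 113, 113, 113, 113, 113, 114, 115, 116, 115, 115, 114, 102, 82, 62, 43, 27, 16, 10, 7, 10, 13, 18, 29, 49, 68, 88, 93, 92, 90, 88, 87, 87, 88, 89, 89, 89, 89, 88, 86, 85, 93]
```

View pics/s4.png

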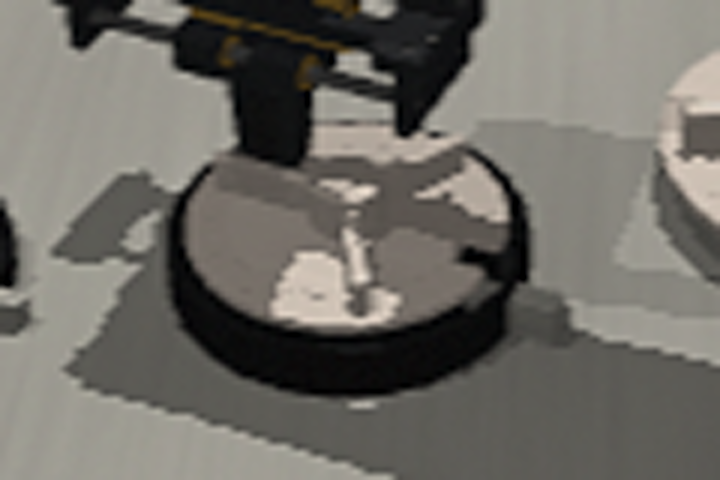

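The side crop shows the notch at (485,262), in line with the ear at (540,315). Measured, that is about 157° against 157.5°, so it is well inside tolerance. Next I back off, rise, and go over the hub.

```bash

python3 -m crank '[{"x":0.5,"y":0,"z":0,"wx":0,"wy":0,"wz":0,"grip":255},{"x":0.5,"y":0,"z":0,"wx":0,"wy":0,"wz":0,"grip":255},{"x":0,"y":0,"z":-2,"wx":0,"wy":0,"wz":0,"grip":255},{"x":0,"y":0,"z":-2,"wx":0,"wy":0,"wz":0,"grip":255},{"x":0,"y":0,"z":0,"wx":0,"wy":0,"wz":0,"grip":255}]'
python3 -m crank '[{"x":-1.2,"y":2.2,"z":0,"wx":0,"wy":0,"wz":0,"grip":255},{"x":-1.2,"y":2.3,"z":0,"wx":0,"wy":0,"wz":0,"grip":255},{"x":0,"y":0,"z":1,"wx":0,"wy":0,"wz":0,"grip":255},{"x":0,"y":0,"z":0.7,"wx":0,"wy":0,"wz":0,"grip":255},{"x":0,"y":0,"z":0,"wx":0,"wy":0,"wz":0,"grip":255}]'
python3 - <<'E'
from station import *
from h import *
d=get_image("side")
for r in (.062,.066):
  a=ang(d,(.579,.0015),.035,r);print(a[140:175].tolist())
E
```

```text
clock: 6.35
eef_pos: [0.6141, -0.0377, 0.0846]
ee_rot: [-179.7, 0.0, -111.0]
wrist_force: [0.6, -0.0, 0.4]
width: 0.0003
finger_force: 0.0
clock: 6.85
eef_pos: [0.5781, 0.0013, 0.0629]
ee_rot: [179.9, -0.0, -111.0]
wrist_force: [-0.0, 0.1, 0.4]
width: -0.0001
finger_force: 0.0
[109, 111, 112, 113, 112, 106, 101, 96, 90, 78, 63, 48, 29, 12, 10, 9, 7, 6, 7, 12, 21, 30, 46, 60, 73, 83, 90, 106, 123, 143, 161, 166, 170, 172, 173]
[110, 111, 112, 113, 114, 115, 116, 110, 101, 91, 78, 65, 48, 33, 18, 6, 6, 6, 5, 4, 19, 36, 54, 73, 77, 81, 83, 87, 110, 132, 157, 174, 173, 172, 170]
```

```bash

python3 -m crank '[{"x":0,"y":0,"z":0.2,"wx":0,"wy":0,"wz":0,"grip":255},{"x":0,"y":0,"z":0.2,"wx":0,"wy":0,"wz":0,"grip":255},{"x":0,"y":0,"z":0.2,"wx":0,"wy":0,"wz":0,"grip":255},{"x":0,"y":0,"z":0.1,"wx":0,"wy":0,"wz":0,"grip":255},{"x":0,"y":0,"z":0,"wx":0,"wy":0,"wz":0,"grip":255}]'
python3 -m crank '[{"x":0,"y":0,"z":0.1,"wx":0,"wy":0,"wz":0,"grip":255},{"x":0,"y":0,"z":0.1,"wx":0,"wy":0,"wz":0,"grip":255},{"x":0,"y":0,"z":0.1,"wx":0,"wy":0,"wz":0,"grip":255},{"x":0,"y":0,"z":0.1,"wx":0,"wy":0,"wz":0,"grip":255},{"x":0,"y":0,"z":0,"wx":0,"wy":0,"wz":0,"grip":255}]'
```

```text
clock: 7.4
eef_pos: [0.5792, 0.0014, 0.0582]
ee_rot: [-179.9, -0.0, -111.0]
wrist_force: [-0.7, -1.5, 3.6]
width: 0.0006
finger_force: 1.6
clock: 7.9
eef_pos: [0.5792, 0.0014, 0.0544]
ee_rot: [-179.9, -0.0, -110.9]
wrist_force: [-1.8, -0.6, 4.6]
width: 0.0005
finger_force: 2.3
```

Going down at about 4.6 N, so the pin is in the notch. Continuing.

```bash

python3 -m crank '[{"x":0,"y":0,"z":0.1,"wx":0,"wy":0,"wz":0,"grip":255},{"x":0,"y":0,"z":0.1,"wx":0,"wy":0,"wz":0,"grip":255},{"x":0,"y":0,"z":0.1,"wx":0,"wy":0,"wz":0,"grip":255},{"x":0,"y":0,"z":0.05,"wx":0,"wy":0,"wz":0,"grip":255},{"x":0,"y":0,"z":0,"wx":0,"wy":0,"wz":0,"grip":255}]'
```

```text
clock: 8.4
eef_pos: [0.5792, 0.0014, 0.0514]
ee_rot: [-179.9, -0.0, -110.9]
wrist_force: [-3.7, -0.8, 9.7]
width: 0.0007
finger_force: 4.9
```

```bash

python3 -m crank '[{"x":0,"y":0,"z":0.05,"wx":0,"wy":0,"wz":0,"grip":255},{"x":0,"y":0,"z":0.05,"wx":0,"wy":0,"wz":0,"grip":255},{"x":0,"y":0,"z":0,"wx":0,"wy":0,"wz":0,"grip":255},{"x":0,"y":0,"z":0,"wx":0,"wy":0,"wz":0,"grip":255},{"x":0,"y":0,"z":0,"wx":0,"wy":0,"wz":0,"grip":255}]'
```

```text
clock: 8.9
eef_pos: [0.5792, 0.0015, 0.0514]
ee_rot: [-179.9, -0.0, -110.9]
wrist_force: [-8.3, -0.6, 18.2]
width: 0.0004
finger_force: 8.8
```

Firm stop at 18 N. Next I raise straight up, move clear of the cameras, and check.

```bash

python3 -m crank '[{"x":0,"y":0,"z":-0.3,"wx":0,"wy":0,"wz":0,"grip":255},{"x":0,"y":0,"z":-2,"wx":0,"wy":0,"wz":0,"grip":255},{"x":0,"y":0,"z":-4,"wx":0,"wy":0,"wz":0,"grip":255},{"x":0,"y":0,"z":-5,"wx":0,"wy":0,"wz":0,"grip":255},{"x":0,"y":0,"z":-5,"wx":0,"wy":0,"wz":0,"grip":255}]'
python3 -m crank '[{"x":-4,"y":2,"z":0,"wx":0,"wy":0,"wz":0,"grip":255},{"x":-4,"y":2,"z":0,"wx":0,"wy":0,"wz":0,"grip":255},{"x":-4,"y":2,"z":0,"wx":0,"wy":0,"wz":0,"grip":255},{"x":-4,"y":2,"z":0,"wx":0,"wy":0,"wz":0,"grip":255},{"x":0,"y":0,"z":0,"wx":0,"wy":0,"wz":0,"grip":255}]'
python3 - <<'E'
from station import *
from h import *
d=get_image("side");t=get_image("top");print(sense()["wrist_force"])
a=cv2.resize(d["pixels"][170:250,250:370,::-1],(600,400),interpolation=2)
cv2.imwrite("pics/s5.png",a)
def med(im,n):
    # heights of disc top via range
    K=np.linalg.inv(im["intrinsics"]);v,u=np.mgrid[:400,:640]
    P=(np.stack([u,v,1+0*u],-1)@K.T*im["range_z"][...,None]-im["t"])@im["R"]
    r=np.hypot(P[...,0]-.579,P[...,1]-.0015)
    for lo,hi in((0,.015),(.03,.07)):
        m=(r>lo)&(r<hi)&(P[...,2]>.01)&(P[...,2]<.08);print(n,lo,np.median(P[m][:,2]),m.sum())
for n,im in(("side",d),("side0",np.load("side0.npz")),("top",t),("top0",np.load("top0.npz"))): med(im,n)
E
```

```text
clock: 9.4
eef_pos: [0.578, 0.0021, 0.2131]
ee_rot: [179.9, -0.0, -110.9]
wrist_force: [1.4, 0.1, -0.4]
width: 0.0003
finger_force: 0.0
clock: 9.9
eef_pos: [0.5598, 0.1848, 0.2119]
ee_rot: [179.9, 0.1, -110.6]
wrist_force: [0.2, -0.1, -1.1]
width: 0.0005
finger_force: 0.0
[ 0.09287341 -0.49839169  0.12869297]
side 0 0.05039877755570267 56
side 0.03 0.026949923195279717 931
side0 0 0.05860567598505021 63
side0 0.03 0.0349846078001341 996
top 0 0.05176373221627996 112
top 0.03 0.02842413181241501 1873
top0 0 0.0594084359325904 112
top0 0.03 0.03620725926224328 1892
```

View pics/s5.png

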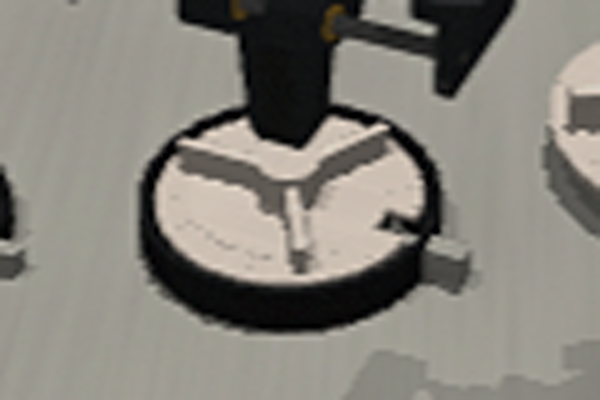

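The cover is flush with the rim. The pin shows in the notch at (400,222), in line with the ear at (447,262), and both cameras read it 8 mm lower than at the start. The arm is clear.

```bash
python3 -c "from station import *;print(job_done())"
```

```text
the job is handed in; nothing more can be done
None
```

I turned the cover about 81° counter-clockwise until its notch was over the pin, then pressed it fully home. Both cameras read it 8 mm lower and flush with the pan's rim, and I handed the job in with the arm clear (no verdict was returned).

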